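# Notch the sliding track board and bolt it

### The arm

A 7-joint arm with a two-finger parallel gripper is mounted at the origin on the work surface. World frame = base frame: x ahead of the robot, y to its left, z up, the work surface at z = 0. Lengths are in m, angles in rad, forces in N, time in s.
With the tool pointing down it reaches from about 0.425 to 0.925 m from the base axis. Payload 6.8 kg.
Tool frame: the origin (TCP) lies at the very end of the fingers, on their centre line; the grasp point (between the pads) lies 19 mm behind it; x points along the fingers, y is the direction in which the jaws open and shut, and the axes are right-handed (so a half turn about x gives the same grasp; the last joint's range is limited). The gripper opens to 85 mm and grips with 20 to 120 N. Pads are 22 mm wide; open, the fingers measure 114 mm over their backs; the gripper's body (76 mm by 85 mm) begins 54 mm behind the grasp point. The pads swing forward as they close: fully open they stand 13 mm farther back than shut.
Start: joints at [1.052, 0.477, 0.022, 1.555, -0.011, 1.109, -0.083], TCP at [0.27, -0.619, 0.204] pointing down, gripper open.
Joint ranges: [-2.96, 2.96], [-0.34, 2.1], [-1.41, 1.46], [0.24, 2.44], [-1.37, 4.51], [0.17, 1.92], [-2.96, 2.96]. Speed limits (rad/s): [2.39, 2.39, 3.14, 3.14, 3.14, 3.14, 3.14].

### API

Orientations are given as a rotation vector (axis times angle).
In Python, from bench import get_obs, grab_frame, camera_info, hand_in gives the robot as it stands.
- The arm moves only by the tool apply_moves, never from a script. Its argument "series" is text: rows parted by semicolons, each of 7 numbers parted by spaces: the turn, a rotation vector about the tool's x, y, z in rad, then the shift along the tool's x, y, z in m, then the opening, from 0 (shut) to 1 (fully open). In form: wx wy wz tx ty tz hand; .... A call has 1 to 12 rows; each row is the pose to reach, as a shift and turn from the pose commanded when the call began, along the tool's axes at that moment; what a row does not reach only later rows make up. A row lasts 1/8 s, in which the tool goes at most 62.5 mm and 10.7 degrees, less where a joint would pass 70% of its speed; a pose out of reach is approached as far as the arm can. A call with a gripper value outside its range is refused whole. The fingers move at their own pace and stop on an object; "force" is the grip in N (left out, the last holds). Time passes only in rows, so rows that repeat a pose let the fingers close. It gives the time, the measured TCP pose, the force and the opening at its end, in the units of the state.
- get_obs(): the state, without advancing time (a new reading comes with each control period).
- grab_frame(name): name is "scene" or "side" or "wrist"; returns the picture (400x640x3 uint8, blue, green, red); there is no depth.
- camera_info(name): a dict with "fov_y" (degrees; the focal length in pixels is half the picture's height over the tangent of half this angle, whatever the lens; pixels are square), "cx", "cy" (the principal point, pixels), "D" ([k1, k2, p1, p2, k3] as OpenCV has them; the pictures are not rectified), "rvec" (rotation vector, rad) and "tvec" (3), from world to camera coordinates, as OpenCV has them. Camera axes: x right, y down, z forward; pixel columns grow to the right and rows downward; lengths in m; the calibration is good to about 2 mm. A picture is of the moment at which its call begins: read the wrist's pose just before it. camera_info takes no time and is no camera call; for the wrist camera it gives the pose at the moment of the call.
- hand_in(): hands the job in, once; it reports no verdict.
The state is a dict: "clock": time; "joints": joint angles; "qvel": joint speeds; "tau": joint torques, N m; "tcp_pos": TCP position; "orientation": TCP orientation; "contact_force": force on the tool from outside, world axes, zero at the start; "moment": the same for the moment, N m; "grip_width": finger opening in m.
Only numpy, scipy, OpenCV 4.12 (cv2) and the standard library are available. Lean on these libraries where they do the work, as an engineer would, in place of code of your own. Each camera call takes 0.05 s, during which the arm holds its last target.

### The job

On the model-railway layout, push the loose track board gently along its wooden rails with a fingertip until you feel it drop into its locating notches and its track lines up with the fixed track. Then, with a fingertip, push the red-knobbed bolt fully across over the edge of the seated board to lock it. Only push: do not grip the knob or lift the board, and leave the wagon, house and other things where they are.

Things in the scene. Friction and masses are not known exactly. Their poses are not given: they have to be found in the camera images.
- layout: Fixed railway layout, 330 x 540 mm. Two turquoise foam decks, tops 69 mm above the table (glued ridges to 81 mm), at own x -145 to -66 and 66 to 180 mm. Between them an open slot runs along own y, floor 30 mm above the table, clear in its middle (own x -34 to 34 mm). Origin: table height, middle of the slot. Fixed tracks cross the decks along own x at own y = 90 mm.
- board: Loose track board, 130 (own x, along its track) x 150 mm (own y), 0.4 to 0.7 kg, wood with turquoise foam on top. It rides in the slot on two wooden rails, on four feet 8 mm high, axes as the layout's, 1.5 mm play each side. Origin: its centre, level with the undersides of the feet; the slab lies 8 to 26 mm above it. Riding, the origin is 50 mm above the table; dropped in, 43 mm.
- board_edge (a point): Middle of the board's -y end face, where to push: 75 mm from its centre, half-way up the 18 mm slab. It starts 120 to 220 mm short of its place and is pushed towards the layout's +y; 2 to 10 N moves it. Dropped in, the slab spans 51 to 69 mm above the table, flush with the decks.
- notch (a point): Where the board's origin is when it is seated: own y = 90 mm in the slot, 43 mm above the table; axes as the layout's. When its feet meet the notches the board drops 7 mm and stops firmly against the notches' ends (5 mm of play in all).
- bolt_block (a point): Middle of the top of the dark wooden block in the slot's +y end, which carries the bolt: 56 mm (own x) x 85 mm (own y), top 71.5 mm above the table, at own y = 222.5 mm. Beside it brass cheeks rise to 80 mm.
- bolt (a joint): Bolt's travel in m: 0 drawn back (starts at 0 to 0.006), 0.032 fully across; it moves towards the layout's -y and stays where it is left; 2 to 3 N moves it. Its 24 mm wide steel blade passes 2.5 mm over the seated board and overlaps it by 19 mm when fully across; a board still up on its rails blocks it.
- bolt_knob (a point): Middle of the bolt's upright round red knob, 16 mm in diameter, 36 mm tall (18 mm above and below this point), 97.5 mm above the table. Drawn back (joint 0) it stands at own x = 0, own y = 218 mm of the layout; push on its +y side.
- wagon: Bystander: red model goods wagon, 75 x 30 x 45 mm, standing on the fixed track of the far deck; origin under its centre
- house: Bystander: yellow model house with a tiled roof, 53 x 70 x 55 mm, on the far deck; origin under its centre
- offcut: Bystander: turquoise foam offcut, 35 x 70 x 20 mm, lying on the near deck; origin under its centre
- glue: Bystander: white glue bottle with red cap, 64 mm across, 170 mm tall, on the table; origin under its centre
- paint: Bystander: small paint jar, 56 mm across, 70 mm tall, on the table; origin under its centre
- mug: Bystander: blue mug, 76 mm across, 90 mm tall, on the table; origin under its centre
Mind the look-alikes: they are no part of the job. Leave any white look-alike of the board alone.

How it is judged:
On the way, in this order (a step that is already met when the one before it is completed fails the run):
1. the board has dropped into its notches, its track in line with the fixed track (z of board in the frame of notch below 0.002 m and y of board in the frame of notch between -0.004 and 0.004 m and angle between the z axis of board and the z axis of layout, either way round below 0.03 rad), for 0.2 s.
2. the bolt is pushed across over the seated board (all of step 1 and value of joint bolt above 0.026 m), for 0.2 s.
At the end, for the whole second after the job is handed in: The board sits in its notches (origin within 2 mm of the notch's height and 4 mm along the slot, level within 0.03 rad), at rest, and the bolt is at least 26 mm across over it (all of step 2 and linear speed of board below 0.01 m/s); the robot touches nothing.
It fails at once if the board is lifted off its rails or tipped up (z of board in the frame of notch above 0.015 m or angle between the z axis of board and the z axis of layout, either way round above 0.15 rad).
It fails at once if the board is rammed or pressed with more than 50 N (contact force between the fingers and board above 50 N).
It fails at once if the bolt's knob is gripped between the fingers (distance between the grasp point and bolt_knob below 0.01 m and contact force between the fingers and bolt above 1 N).
It fails at once if a bystander is moved more than 25 mm (distance of any of wagon, house, offcut, glue, paint, mug from where it was at the start of the episode above 0.025 m).
It also fails if it takes over 45 s, if anything falls off the work surface, if the arm or the gripper's body presses on something with over 40 N, if the wrist force passes 120 N, or if a joint passes its speed limit or range.

## Working session

There is one attempt and no reset: what is moved stays moved. The work goes in short steps, Python scripts to look and compute and a tool call to move; the robot and the scene stay as the last step left them, time stands still between calls to the robot, and variables do not carry over. Pictures are saved under pics/ and viewed, and the job is handed in when it is done.

Besides the shell and the picture viewer there is one more tool, called after "Call:" by a JSON object that holds its "method" and its "body", one argument or row to a line. apply_moves: Moves the arm, as the interface text tells. Its arguments: {"type":"object","properties":{"series":{"type":"string"},"force":{"type":"number"}},"required":["series"]}

```bash
mkdir -p pics; ls
python3 - <<'E'
from bench import *
import cv2
o=get_obs(); print(o)
for n in ("scene","side","wrist"):
    print(n,camera_info(n)); cv2.imwrite(f"pics/{n}0.png",grab_frame(n))
E
```

```text
pics
{'clock': 0.0, 'joints': array([ 1.05189699,  0.4778185 ,  0.02235296,  1.55646483, -0.01149584,
        1.10930336, -0.08311973]), 'qvel': array([ 0.00106639,  0.00053318,  0.00099108, -0.00259319,  0.00170793,
       -0.00013314,  0.00045421]), 'tau': array([-1.10477216e-03, -5.96447682e+01,  1.60811450e+00, -2.81201899e+01,
        1.27167755e-02,  9.31271788e-03, -4.22104080e-06]), 'tcp_pos': array([ 0.26926823, -0.61825431,  0.20270805]), 'orientation': array([ 1.99541231,  0.41764774, -1.99648389]), 'contact_force': array([-0.01650069,  0.74541497, -0.4243856 ]), 'moment': array([0.02007687, 0.005531  , 0.0673921 ]), 'grip_width': 0.08545309506952958}
scene {'fov_y': 45.78500146028479, 'cx': 326.7337456850225, 'cy': 201.81421547602727, 'D': array([-0.13901404,  0.        ,  0.        ,  0.        ,  0.        ]), 'rvec': array([ 1.70409821,  2.03785796, -0.67037263]), 'tvec': array([ 0.07827093, -0.3033254 ,  1.61205435])}
side {'fov_y': 44.534833404813206, 'cx': 326.21425616886495, 'cy': 193.9171239968587, 'D': array([-0.13576783,  0.        ,  0.        ,  0.        ,  0.        ]), 'rvec': array([ 0.46337736, -2.82082275,  0.98447063]), 'tvec': array([0.43964974, 0.1707868 , 1.48686987])}
wrist {'fov_y': 65.46868606894674, 'cx': 322.37833523856693, 'cy': 198.22853604054006, 'D': array([-0.062231,  0.      ,  0.      ,  0.      ,  0.      ]), 'rvec': array([-2.38544404,  1.56374477,  0.26671352]), 'tvec': array([-0.67433598, -0.04206937,  0.38199063])}
```

View pics/scene0.png

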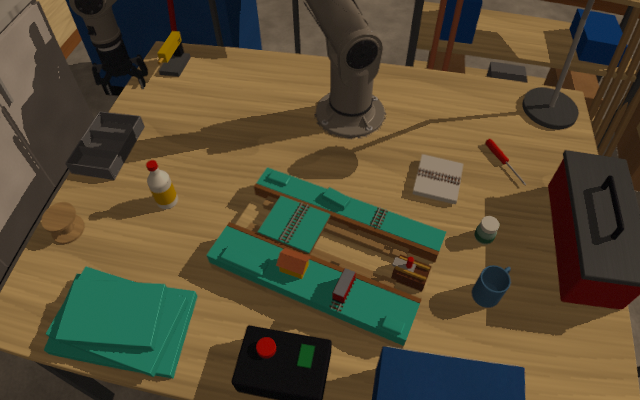

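View pics/side0.png

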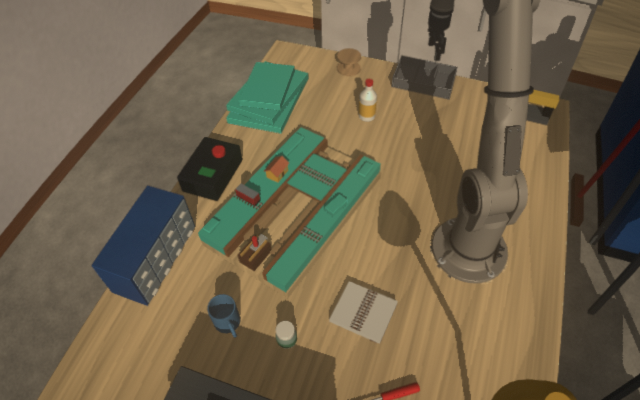

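View pics/wrist0.png

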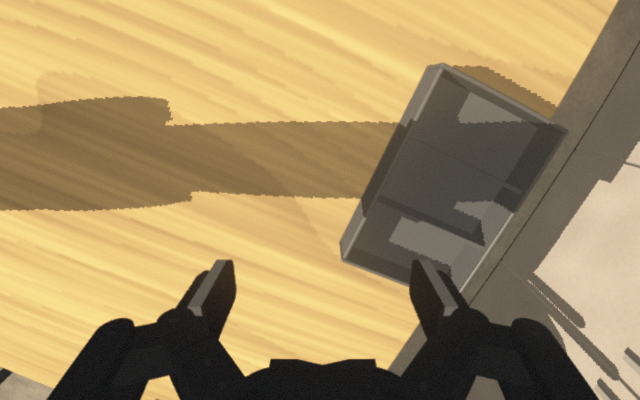

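The scene view shows the layout at about (330,255), with the loose turquoise board in the slot at (295,223) and the bolt block with its red knob at (410,262). Things that could be confused with them:
- **Board:** the white look-alike is at (438,178) and the foam sheets are at (125,320). 
- **Knob:** the e-stop is at (266,347).

I choose the turquoise board in the slot and the knob on the dark block, and will check both in close crops.

Run:
```python
import cv2
a=cv2.imread("pics/scene0.png")[160:350,200:455]; cv2.imwrite("pics/sc_crop.png",cv2.resize(a,None,fx=3.1,fy=3.1,interpolation=cv2.INTER_CUBIC))
a=cv2.imread("pics/side0.png")[115:300,190:390]; cv2.imwrite("pics/si_crop.png",cv2.resize(a,None,fx=3.2,fy=3.2,interpolation=cv2.INTER_CUBIC))
```

```text
(no output)
```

View pics/sc_crop.png

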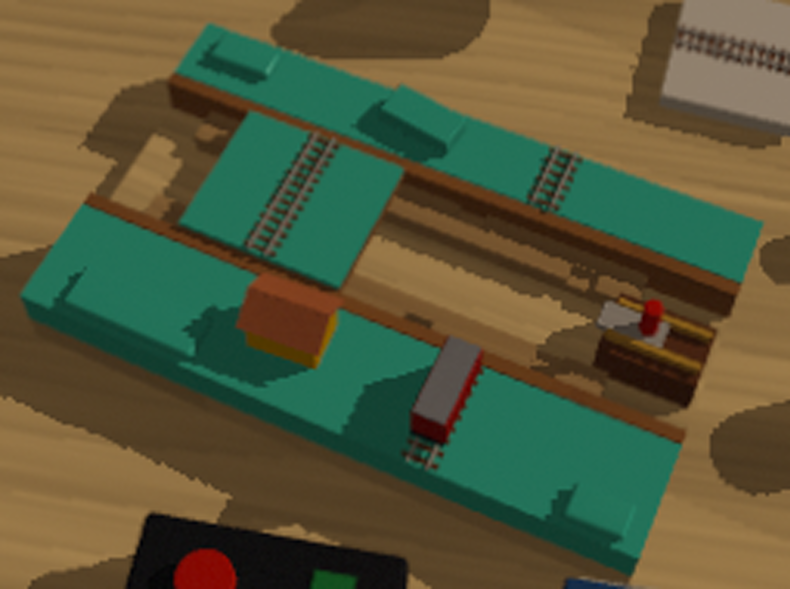

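View pics/si_crop.png

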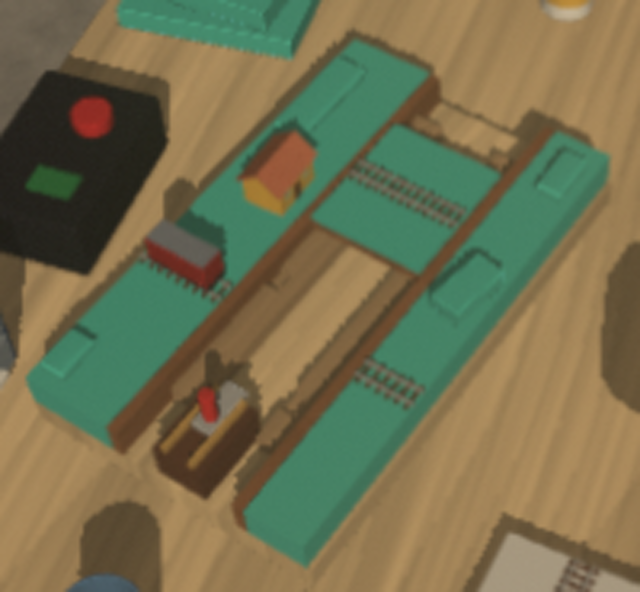

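```bash
cat > h.py <<'E'
import numpy as np, cv2
from bench import *
def cam(n):
    c=camera_info(n); f=200/np.tan(np.radians(c['fov_y'])/2)
    return dict(K=np.array([[f,0,c['cx']],[0,f,c['cy']],[0,0,1]]),D=c['D'],r=c['rvec'],t=c['tvec'])
def proj(c,P): return cv2.projectPoints(np.array(P,float).reshape(-1,1,3),c['r'],c['t'],c['K'],c['D'])[0].reshape(-1,2)
def atz(c,px,z):
    u=cv2.undistortPoints(np.array(px,float).reshape(-1,1,2),c['K'],c['D']).reshape(-1,2)
    R=cv2.Rodrigues(c['r'])[0]; o=-R.T@c['t']; d=np.c_[u,np.ones(len(u))]@R
    return o+d*((z-o[2])/d[:,2])[:,None]
def lay(p,P):
    P=np.array(P,float).reshape(-1,3); c,s=np.cos(p[2]),np.sin(p[2])
    return np.c_[p[0]+c*P[:,0]-s*P[:,1],p[1]+s*P[:,0]+c*P[:,1],P[:,2]]
E
cat > fit.py <<'E'
from h import *
from scipy.optimize import least_squares
S=cam('scene');D=cam('side')
pts=dict(A=(-145,-270),C=(-145,270),D=(-66,270),E=(66,-270),F=(180,-270),G=(66,270),H=(180,270),B=(-66,-270))
sc=dict(A=(208,25),C=(762,222),F=(22,298),H=(637,560),E=(92,200),G=(683,437))
si=dict(A=(608,155),C=(307,545),F=(352,35),H=(33,378),E=(437,72),G=(108,440),D=(247,518),B=(552,128))
def P(k): return [pts[k][0]/1e3,pts[k][1]/1e3,.069]
ksc=list(sc);ksi=list(si)
usc=np.array([sc[k] for k in ksc])/3.1+[200,160]-.34
usi=np.array([si[k] for k in ksi])/3.2+[190,115]-.34
def res(p):
    a=proj(S,lay(p,[P(k) for k in ksc]))-usc
    b=proj(D,lay(p,[P(k) for k in ksi]))-usi
    return np.r_[a.ravel(),b.ravel()]
w=atz(S,usc,.069);
print(w.round(3))
d=w[1]-w[0]; p0=[w[:4,0].mean(),w[:4,1].mean(),np.arctan2(d[1],d[0])-np.pi/2]
r=least_squares(res,p0,loss='soft_l1'); p=r.x
print(p,np.degrees(p[2])); rr=res(p).reshape(-1,2).round(1)
print(dict(zip(ksc,rr[:len(ksc)].tolist())),dict(zip(ksi,rr[len(ksc):].tolist())))
np.save('lay.npy',p)
def tolay(w):
    c,s=np.cos(p[2]),np.sin(p[2]); q=w-np.array([p[0],p[1],0]); return np.c_[c*q[:,0]+s*q[:,1],-s*q[:,0]+c*q[:,1],q[:,2]]
# board corners top z .076: (-65,-75),(-65,75),(65,-75)(65,75)
print('board sc',tolay(atz(S,np.array([(247,112),(404,172),(182,222),(343,288)])/3.1+[200,160]-.34,.076)).round(4))
print('board si',tolay(atz(D,np.array([(498,175),(415,272),(398,125),(313,220)])/3.2+[190,115]-.34,.076)).round(4))
print('knob top',tolay(atz(S,[np.array((653,304))/3.1+[200,160]-.34],.1155)).round(4),tolay(atz(D,[np.array((206,393))/3.2+[190,115]-.34],.1155)).round(4))
# overlay
for n,c,f in (('scene',S,'pics/scene0.png'),('side',D,'pics/side0.png')):
    im=cv2.imread(f)
    im=cv2.resize(im,None,fx=3,fy=3,interpolation=cv2.INTER_CUBIC)
    def dr(P,col=(0,0,255)):
        u=(proj(c,lay(p,P))+.5)*3-.5
        cv2.polylines(im,[np.int32(u.round())],False,col,1)
    for x0,x1 in ((-.145,-.066),(.066,.18)): dr([(x0,-.27,.069),(x1,-.27,.069),(x1,.27,.069),(x0,.27,.069),(x0,-.27,.069)])
    dr([(-.145,.09,.069),(.18,.09,.069)],(255,255,0))
    dr([(0,.218,.0795),(0,.218,.1155)],(255,0,255))
    dr([(-.028,.18,.0715),(.028,.18,.0715),(.028,.265,.0715),(-.028,.265,.0715),(-.028,.18,.0715)],(0,255,255))
    x,y=(600,480) if n=='scene' else (570,345)
    cv2.imwrite(f'pics/ov_{n}.png',im[y:y+590,x:x+790])
E
python3 fit.py
```

```text
[[ 0.344 -0.195  0.069]
 [ 0.474  0.326  0.069]
 [ 0.658 -0.274  0.069]
 [ 0.791  0.246  0.069]
 [ 0.554 -0.245  0.069]
 [ 0.686  0.272  0.069]]
[ 0.54919492  0.02965544 -0.24591576] -14.089935235109099
{'A': [-0.5, -0.3], 'C': [0.2, 0.0], 'F': [-0.9, -0.1], 'H': [0.8, -0.5], 'E': [-0.7, -2.1], 'G': [1.4, -2.3]} {'A': [0.2, -0.1], 'C': [-1.2, 0.7], 'F': [0.0, 1.1], 'H': [-2.9, -0.0], 'E': [0.3, 1.6], 'G': [2.5, -1.8], 'D': [-5.2, -4.5], 'B': [-2.8, -1.0]}
board sc [[-0.0642 -0.1836  0.076 ]
 [-0.0623 -0.0295  0.076 ]
 [ 0.062  -0.1797  0.076 ]
 [ 0.0637 -0.0278  0.076 ]]
board si [[-0.066  -0.1789  0.076 ]
 [-0.0637 -0.0286  0.076 ]
 [ 0.0592 -0.1823  0.076 ]
 [ 0.0586 -0.0288  0.076 ]]
knob top [[-0.0022  0.2113  0.1155]] [[0.0003 0.2105 0.1155]]
```

View pics/ov_scene.png

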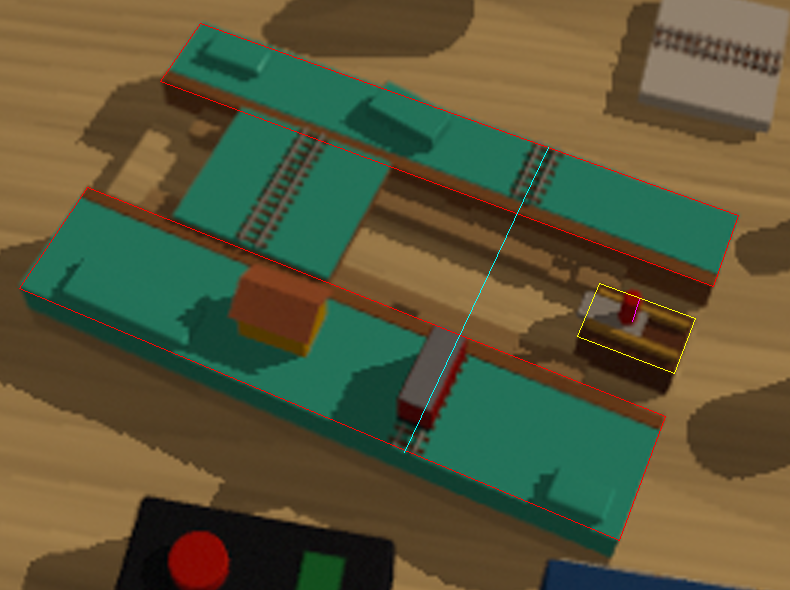

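View pics/ov_side.png

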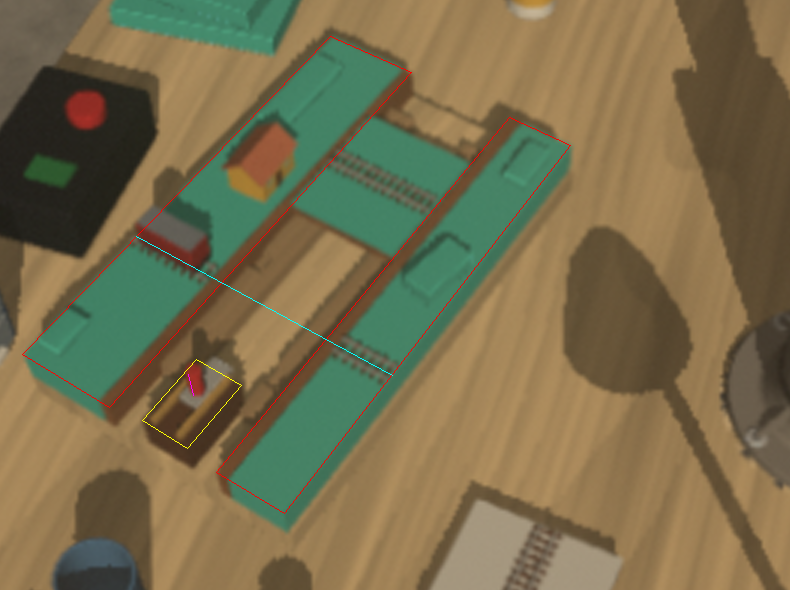

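The fit holds: outer corners are mostly within 1 px, and the outliers are clicks that landed on lower wall edges. The board corners measure about 151 x 127 mm against the true 150 x 130, centred at own y ≈ -105 mm. The knob is at own y ≈ 211 mm, x ≈ 0. Next I'll work out the approach.

```bash
cat > rel.py <<'E'
from h import *
from scipy.spatial.transform import Rotation as Ro
p=np.load('lay.npy')
def Rt():
    o=get_obs(); return o,Ro.from_rotvec(o['orientation']).as_matrix()
def show(targets):
    o,R=Rt(); print('t',o['clock'],'tcp',o['tcp_pos'].round(4),'F',o['contact_force'].round(2),'w',round(o['grip_width'],4))
    c,s=np.cos(p[2]),np.sin(p[2]); q=o['tcp_pos']-[p[0],p[1],0]
    print('tcp in layout',np.round([c*q[0]+s*q[1],-s*q[0]+c*q[1],q[2]],4))
    Rl=Ro.from_euler('z',p[2]).as_matrix()
    print('tool axes in layout (cols)\n',(Rl.T@R).round(3))
    for k in range(4):
        Rd=Rl@Ro.from_euler('z',k*np.pi/2).as_matrix()@np.array([[0,0,1.],[0,1,0],[-1,0,0]])
        v=Ro.from_matrix(R.T@Rd).as_rotvec(); 
        if np.linalg.norm(v)<1.6: print('k',k,'turn',v.round(4))
    for t in targets:
        w=lay(p,[t])[0]; print('layout',t,'world',w.round(4),'shift tool',(R.T@(w-o['tcp_pos'])).round(4))
E
python3 - <<'E'
from rel import *
show([(0,-.225,.20),(0,-.225,.055)])
E
```

```text
t 0.15 tcp [ 0.2694 -0.6184  0.2029] F [-0.23  0.24 -0.26] w 0.0854
tcp in layout [-0.1136 -0.6967  0.2029]
tool axes in layout (cols)
 [[-0.001  0.611 -0.792]
 [ 0.001 -0.792 -0.611]
 [-1.    -0.001  0.   ]]
k 2 turn [6.568e-01 6.000e-04 1.400e-03]
k 3 turn [-9.14e-01 -6.00e-04  1.40e-03]
layout (0, -0.225, 0.2) world [ 0.4944 -0.1886  0.2   ] shift tool [ 0.0033 -0.3042 -0.378 ]
layout (0, -0.225, 0.055) world [ 0.4944 -0.1886  0.055 ] shift tool [ 0.1483 -0.3039 -0.378 ]
```

Call:
{"method": "apply_moves", "body": {
  "series": "-0.09 0 0 -0.03 -0.030 -0.038 0; -0.18 0 0 -0.05 -0.061 -0.076 0; -0.27 0 0 -0.05 -0.091 -0.113 0; -0.37 0 0 -0.05 -0.122 -0.151 0; -0.46 0 0 -0.05 -0.152 -0.189 0; -0.55 0 0 -0.05 -0.182 -0.227 0; -0.64 0 0 -0.05 -0.213 -0.265 0; -0.73 0 0 -0.05 -0.243 -0.302 0; -0.82 0 0 -0.05 -0.274 -0.340 0; -0.914 0 0 -0.03 -0.304 -0.378 0; -0.914 0 0 0 -0.304 -0.378 0; -0.914 0 0 0 -0.304 -0.378 0",
  "force": 30
}}

```text
clock: 1.65
tcp_pos: [0.4929, -0.1885, 0.2016]
orientation: [1.386, 1.087, -1.391]
contact_force: [-0.6, 0.3, 0.4]
grip_width: 0.0002
```

Run:
```python
from rel import *
show([(0,-.225,.12),(0,-.225,.056)])
cv2.imwrite('pics/w1.png',grab_frame('wrist')); S=cam('scene')
im=grab_frame('scene'); cv2.imwrite('pics/s1.png',cv2.resize(im[140:340,180:440],None,fx=3,fy=3,interpolation=cv2.INTER_CUBIC))
```

```text
t 1.65 tcp [ 0.4929 -0.1885  0.2016] F [-0.63  0.3   0.43] w 0.0002
tcp in layout [-0.0015 -0.2253  0.2016]
tool axes in layout (cols)
 [[-0.005  1.     0.001]
 [ 0.     0.001 -1.   ]
 [-1.    -0.005 -0.   ]]
k 0 turn [-1.5701 -0.0042  0.0038]
k 2 turn [1.5715 0.0038 0.0042]
k 3 turn [ 0.0007 -0.0003  0.0051]
layout (0, -0.225, 0.12) world [ 0.4944 -0.1886  0.12  ] shift tool [ 0.0816  0.0019 -0.0003]
layout (0, -0.225, 0.056) world [ 0.4944 -0.1886  0.056 ] shift tool [ 0.1456  0.0022 -0.0003]
```

View pics/w1.png

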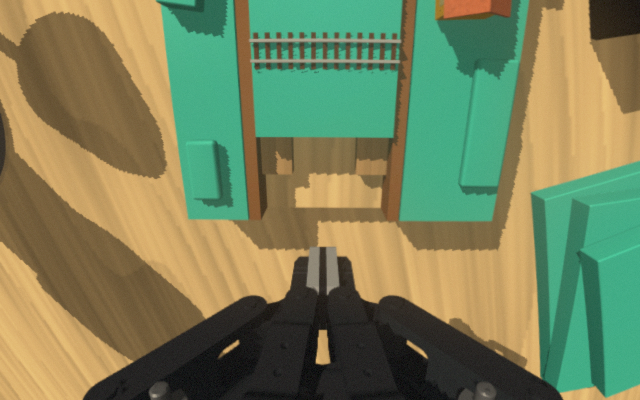

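View pics/s1.png

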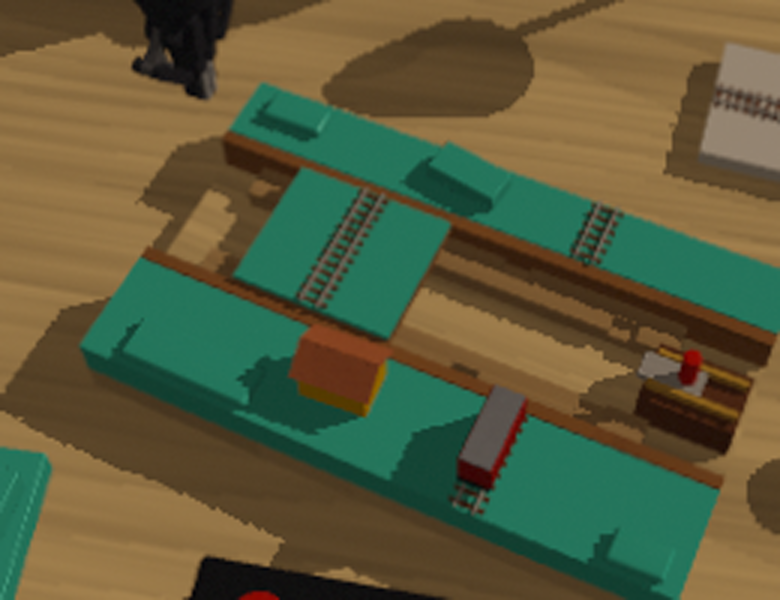

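The wrist view shows the board's -y edge at row 137 (cols 257–392), the deck ends at row 220, and the tool aligned with the slot. I'll check these against the layout fit.

Run:
```python
from rel import *
W=cam('wrist')
def tol(w):
    c,s=np.cos(p[2]),np.sin(p[2]); q=w-np.array([p[0],p[1],0]); return np.c_[c*q[:,0]+s*q[:,1],-s*q[:,0]+c*q[:,1],q[:,2]].round(4)
print('board edge',tol(atz(W,[(257,137),(392,137)],.076)))
print('deck corners',tol(atz(W,[(188,219),(248,219),(399,220),(493,221)],.069)))
print('track',tol(atz(W,[(252,49),(400,49)],.077)))
```

```text
board edge [[-0.0615 -0.1834  0.076 ]
 [ 0.0673 -0.1836  0.076 ]]
deck corners [[-0.144  -0.2711  0.069 ]
 [-0.0787 -0.271   0.069 ]
 [ 0.0824 -0.2724  0.069 ]
 [ 0.1858 -0.2742  0.069 ]]
track [[-0.0609 -0.1058  0.077 ]
 [ 0.0694 -0.106   0.077 ]]
```

The wrist measurement agrees to 1–4 mm. Next I descend behind the board.

Call:
{"method": "apply_moves", "body": {
  "series": "0 0 0 0.03 0.002 0 0; 0 0 0.005 0.06 0.004 0 0; 0 0 0.005 0.09 0.004 0 0; 0 0 0.005 0.115 0.004 0 0; 0 0 0.005 0.13 0.004 0 0; 0 0 0.005 0.145 0.004 0 0; 0 0 0.005 0.145 0.004 0 0"
}}

```text
clock: 2.62
tcp_pos: [0.4983, -0.1903, 0.0583]
orientation: [1.39, 1.079, -1.385]
contact_force: [0.1, -0.2, -0.5]
grip_width: 0.0002
```

Run:
```python
from rel import *
show([(0.002,-.195,.056),(0.002,0,.056)])
cv2.imwrite('pics/w2.png',grab_frame('wrist'))
```

```text
t 2.625 tcp [ 0.4983 -0.1903  0.0583] F [ 0.1  -0.21 -0.49] w 0.0002
tcp in layout [ 0.0042 -0.2258  0.0583]
tool axes in layout (cols)
 [[ 0.004  1.    -0.   ]
 [-0.    -0.    -1.   ]
 [-1.     0.004  0.   ]]
k 0 turn [-1.5712  0.0032 -0.0031]
k 2 turn [ 1.5704 -0.0031 -0.0032]
k 3 turn [-0.0004  0.0001 -0.004 ]
layout (0.002, -0.195, 0.056) world [ 0.5037 -0.16    0.056 ] shift tool [ 0.0023 -0.0022 -0.0308]
layout (0.002, 0, 0.056) world [0.5511 0.0292 0.056 ] shift tool [ 0.0023 -0.0023 -0.2258]
```

View pics/w2.png

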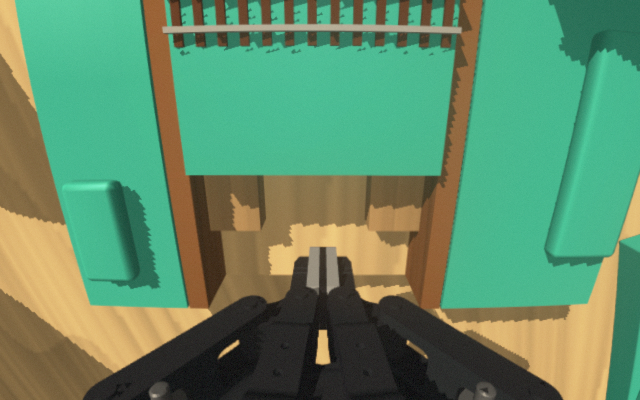

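The closed fingertip stands in the slot behind the board, whose edge is at row 175, and it is centred to within about 3 mm. I start pushing gently.

Call:
{"method": "apply_moves", "body": {
  "series": "0 0 -0.004 0.001 -0.002 -0.012 0; 0 0 -0.004 0.002 -0.003 -0.022 0; 0 0 -0.004 0.002 -0.003 -0.027 0; 0 0 -0.004 0.002 -0.003 -0.031 0; 0 0 -0.004 0.002 -0.003 -0.035 0; 0 0 -0.004 0.002 -0.003 -0.039 0; 0 0 -0.004 0.002 -0.003 -0.044 0; 0 0 -0.004 0.002 -0.003 -0.050 0; 0 0 -0.004 0.002 -0.003 -0.056 0; 0 0 -0.004 0.002 -0.003 -0.062 0"
}}

```text
clock: 3.92
tcp_pos: [0.5109, -0.1288, 0.0567]
orientation: [1.388, 1.082, -1.387]
contact_force: [0.1, -0.3, -0.3]
grip_width: 0.0003
```

Run:
```python
from rel import *
show([])
cv2.imwrite('pics/w3.png',grab_frame('wrist'))
```

```text
t 3.925 tcp [ 0.5109 -0.1288  0.0567] F [ 0.14 -0.3  -0.25] w 0.0003
tcp in layout [ 0.0015 -0.163   0.0567]
tool axes in layout (cols)
 [[ 0.001  1.     0.   ]
 [ 0.     0.    -1.   ]
 [-1.     0.001 -0.   ]]
k 0 turn [-1.5707e+00  8.0000e-04 -8.0000e-04]
k 2 turn [ 1.5709e+00 -8.0000e-04 -8.0000e-04]
k 3 turn [ 0.0001 -0.     -0.001 ]
```

View pics/w3.png

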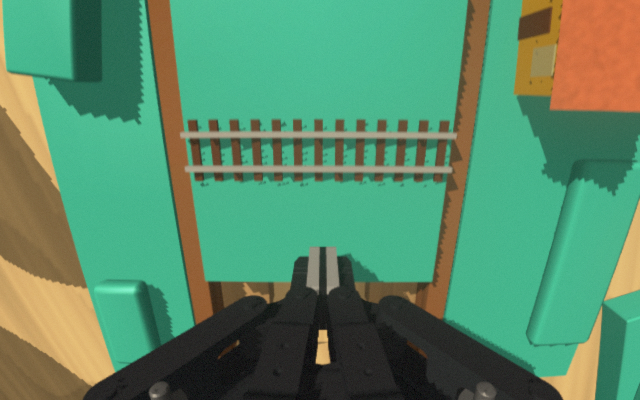

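Run:
```python
from rel import *
W=cam('wrist')
def tol(w):
    c,s=np.cos(p[2]),np.sin(p[2]); q=w-np.array([p[0],p[1],0]); return np.c_[c*q[:,0]+s*q[:,1],-s*q[:,0]+c*q[:,1],q[:,2]].round(4)
print('board edge',tol(atz(W,[(204,282),(434,282)],.076)))
print('track',tol(atz(W,[(185,153),(452,153)],.077)))
o,R=Rt()
for z in (-.011,0,.011): print(z,proj(W,[o['tcp_pos']+R@np.array([x,0,z]) for x in (0,-.019)]).round(0).tolist())
S=cam('scene'); im=grab_frame('scene'); cv2.imwrite('pics/s3.png',cv2.resize(im[140:290,200:400],None,fx=3.9,fy=3.9,interpolation=cv2.INTER_CUBIC))
```

```text
board edge [[-0.066  -0.181   0.076 ]
 [ 0.0659 -0.1809  0.076 ]]
track [[-0.0656 -0.1063  0.077 ]
 [ 0.0655 -0.1063  0.077 ]]
-0.011 [[322.0, 221.0], [322.0, 235.0]]
0 [[322.0, 238.0], [322.0, 253.0]]
0.011 [[322.0, 254.0], [322.0, 270.0]]
```

View pics/s3.png

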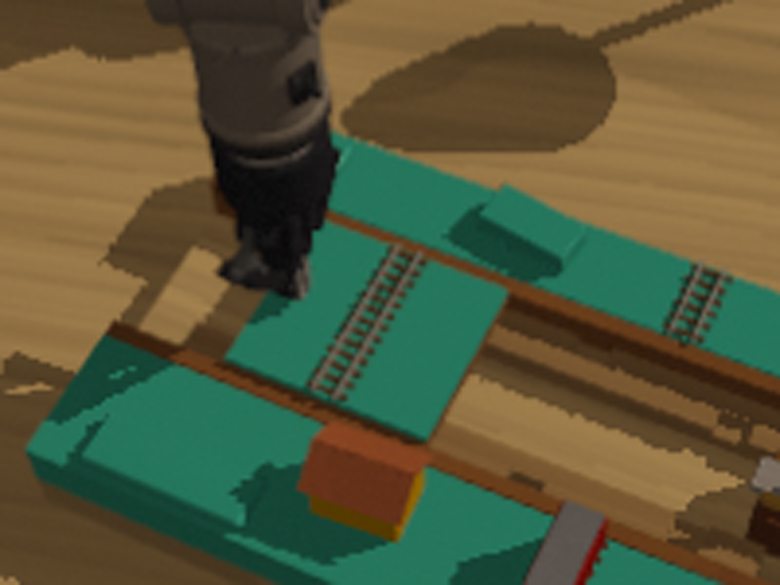

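The board has not moved: its edge is still at y = -0.181, yet the TCP reads -0.163 with no force. I need to find where the fingertip really is before pushing on.

Run:
```python
from rel import *
o,R=Rt()
for n in ('scene','side'):
    c=cam(n); im=grab_frame(n)
    P=[o['tcp_pos']+R@np.array([x,0,z]) for x,z in ((0,0),(-.019,0),(0,-.011),(0,.011))]
    u=proj(c,P); print(n,u.round(1).tolist())
    x,y=np.int32(u[0]); x0,y0=x-50,y-40
    k=cv2.resize(im[y0:y0+80,x0:x0+100],None,fx=6,fy=6,interpolation=cv2.INTER_CUBIC)
    for v,col in zip(u,((0,0,255),(255,0,0),(255,255,0),(0,255,255))): cv2.circle(k,tuple(np.int32((v-[x0,y0]+.5)*6)),4,col,1)
    cv2.imwrite(f'pics/tip_{n}.png',k)
```

```text
scene [[275.6, 220.2], [274.9, 216.3], [279.2, 221.6], [272.0, 218.9]]
side [[325.3, 168.1], [325.2, 164.3], [323.5, 170.2], [327.1, 166.1]]
```

View pics/tip_scene.png

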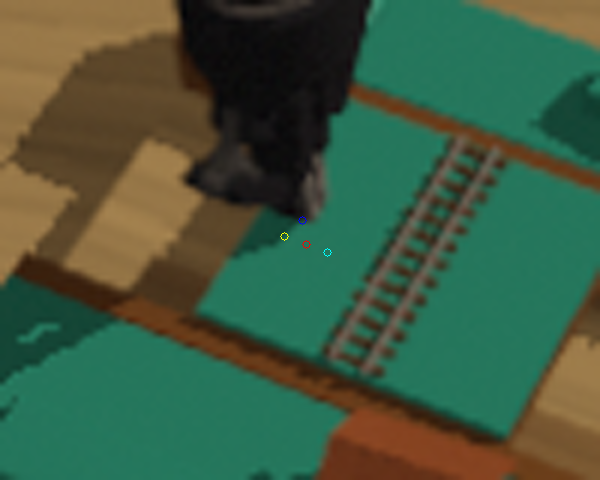

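View pics/tip_side.png

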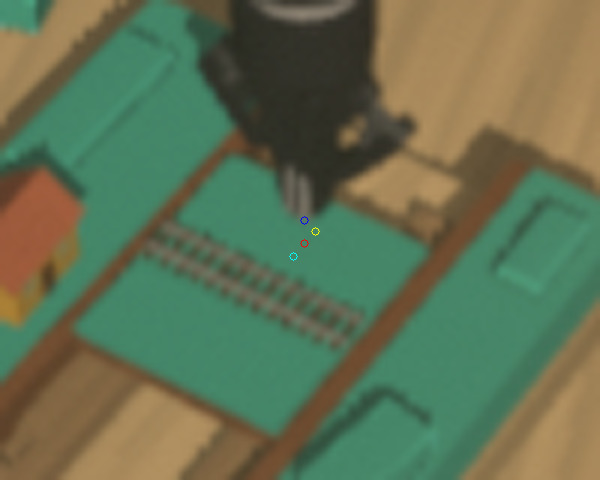

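Both cameras show the visible tip about 19 mm above the reported TCP. I'll triangulate it.

Run:
```python
from rel import *
from scipy.optimize import least_squares
o,R=Rt(); S=cam('scene');D=cam('side');W=cam('wrist')
obs=[(S,(276.5,216.2)),(D,(324.5,163.7))]
f=lambda q:np.concatenate([proj(c,[o['tcp_pos']+R@q])[0]-u for c,u in obs])
r=least_squares(f,np.zeros(3)); print('tool coords of visible tip',r.x.round(4),'world z',(o['tcp_pos']+R@r.x)[2],r.fun.round(2), 'wrist',proj(W,[o['tcp_pos']+R@r.x]))
obs.append((W,(322,248))); r=least_squares(f,np.zeros(3)); print('with wrist',r.x.round(4),r.fun.round(2))
```

```text
tool coords of visible tip [-0.0246  0.0008 -0.0059] world z 0.08126868602252851 [-0.24 -0.28 -0.3   0.34] wrist [[323.0054421  248.31568399]]
with wrist [-0.0243  0.0003 -0.0059] [-0.14 -0.35 -0.17  0.46  0.05  0.02]
```

Run:
```python
from rel import *
from scipy.optimize import least_squares
o,R=Rt(); S=cam('scene');D=cam('side')
for u in ((343.2,148.3),(308.7,136.7)):
  for z in (-.01,0,.02):
    f=lambda q:proj(D,[o['tcp_pos']+R@np.array([q[0],q[1],z])])[0]-u
    print(u,z,least_squares(f,[-.05,0]).x.round(4))
def tol(w):
    c,s=np.cos(p[2]),np.sin(p[2]); q=w-np.array([p[0],p[1],0]); return np.c_[c*q[:,0]+s*q[:,1],-s*q[:,0]+c*q[:,1],q[:,2]].round(4)
# offcut from sc_crop top at z .089 ; house base z .069 ; wagon base
g=lambda a:np.array(a)/3.1+[200,160]-.34
print('offcut top',tol(atz(S,g([(398,86),(464,122),(447,160),(372,122)]),.089)))
h=lambda a:np.array(a)/3.2+[190,115]-.34
print('offcut side',tol(atz(D,h([(488,247),(505,272),(445,315),(430,288)]),.089)))
print('house base side',tol(atz(D,h([(247,198),(277,215),(315,178)]),.069)))
print('house base sc',tol(atz(S,g([(247,345),(318,366),(336,318)]),.069)))
print('wagon base side',tol(atz(D,h([(150,260),(212,290),(222,270)]),.072)), tol(atz(S,g([(412,428),(443,440),(483,352)]),.075)))
```

```text
(343.2, 148.3) -0.01 [-0.1435 -0.0727]
(343.2, 148.3) 0 [-0.1314 -0.0667]
(343.2, 148.3) 0.02 [-0.1073 -0.0549]
(308.7, 136.7) -0.01 [-0.1252  0.0551]
(308.7, 136.7) 0 [-0.1129  0.0625]
(308.7, 136.7) 0.02 [-0.0883  0.0772]
offcut top [[-0.1369 -0.0687  0.089 ]
 [-0.1242  0.0003  0.089 ]
 [-0.0807  0.0027  0.089 ]
 [-0.0911 -0.0731  0.089 ]]
offcut side [[-0.1125 -0.0842  0.089 ]
 [-0.1425 -0.0668  0.089 ]
 [-0.1216  0.0073  0.089 ]
 [-0.0923 -0.0119  0.089 ]]
house base side [[ 0.1365 -0.0208  0.069 ]
 [ 0.097  -0.0191  0.069 ]
 [ 0.0936 -0.08    0.069 ]]
house base sc [[ 0.1399 -0.0774  0.069 ]
 [ 0.1332 -0.0171  0.069 ]
 [ 0.0879 -0.0229  0.069 ]]
wagon base side [[0.1671 0.097  0.072 ]
 [0.092  0.0932 0.072 ]
 [0.0989 0.0684 0.072 ]] [[0.1542 0.0741 0.075 ]
 [0.1536 0.0999 0.075 ]
 [0.0706 0.0989 0.075 ]]
```

The real tip lies 24 mm behind the reported TCP (triangulation residuals under 0.5 px), so the finger glided 5 mm over the board without touching it. The knuckles sit about 120 mm up and the house starts at own x ≈ 88 mm, so there is room to go lower. I'll back out, drop 23 mm and push again.

Call:
{"method": "apply_moves", "body": {
  "series": "0 0 0 -0.003 0 0.015 0; 0 0 0 -0.003 0 0.035 0; 0 0 0 -0.003 0 0.052 0; 0 0 0 0 0 0.055 0; 0 0 0 0.010 0 0.055 0; 0 0 0 0.022 0 0.055 0; 0 0 0 0.022 0 0.055 0; 0 0 0 0.022 0 0.050 0; 0 0 0 0.022 0 0.045 0; 0 0 0 0.022 0 0.040 0; 0 0 0 0.022 0 0.036 0"
}}

```text
clock: 5.5
tcp_pos: [0.5023, -0.1637, 0.0349]
orientation: [1.388, 1.082, -1.387]
contact_force: [0.2, -0.6, 0.4]
grip_width: -0.0001
```

Call:
{"method": "apply_moves", "body": {
  "series": "0 0 0 0 0 -0.004 0; 0 0 0 0 0 -0.008 0; 0 0 0 0 0 -0.012 0; 0 0 0 0 0 -0.016 0; 0 0 0 0 0 -0.020 0; 0 0 0 0 0 -0.024 0"
}}

```text
clock: 6.25
tcp_pos: [0.508, -0.141, 0.0348]
orientation: [1.388, 1.081, -1.388]
contact_force: [-1.5, -4.6, 1.6]
grip_width: -0.0001
```

Run:
```python
from rel import *
show([])
cv2.imwrite('pics/w4.png',grab_frame('wrist'))
```

```text
t 6.25 tcp [ 0.508  -0.141   0.0348] F [-1.54 -4.63  1.6 ] w -0.0001
tcp in layout [ 0.0015 -0.1755  0.0348]
tool axes in layout (cols)
 [[ 0.001  1.    -0.   ]
 [-0.    -0.    -1.   ]
 [-1.     0.001  0.   ]]
k 0 turn [-1.5711e+00  1.1000e-03 -7.0000e-04]
k 2 turn [ 1.5704e+00 -7.0000e-04 -1.1000e-03]
k 3 turn [-0.0004  0.0003 -0.0011]
```

View pics/w4.png

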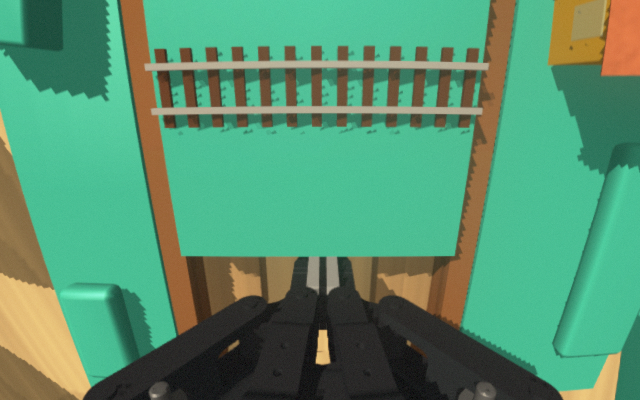

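The fingertip now bears on the end face (edge at row 256) with about 5 N, and the board is moving. I continue.

Call:
{"method": "apply_moves", "body": {
  "series": "0 0 0 0 0 -0.006 0; 0 0 0 0 0 -0.014 0; 0 0 0 0 0 -0.022 0; 0 0 0 0 0 -0.030 0; 0 0 0 0 0 -0.038 0; 0 0 0 0 0 -0.046 0; 0 0 0 0 0 -0.054 0; 0 0 0 0 0 -0.062 0; 0 0 0 0 0 -0.070 0; 0 0 0 0 0 -0.078 0; 0 0 0 0 0 -0.086 0; 0 0 0 0 0 -0.094 0"
}}

```text
clock: 7.8
tcp_pos: [0.5309, -0.0493, 0.0347]
orientation: [1.388, 1.082, -1.388]
contact_force: [-0.7, -4.5, 3.3]
grip_width: -0.0002
```

Call:
{"method": "apply_moves", "body": {
  "series": "0 0 0 0 0 -0.006 0; 0 0 0 0 0 -0.012 0; 0 0 0 0 0 -0.018 0; 0 0 0 0 0 -0.024 0; 0 0 0 0 0 -0.030 0; 0 0 0 0 0 -0.036 0; 0 0 0 0 0 -0.042 0; 0 0 0 0 0 -0.048 0; 0 0 0 0 0 -0.054 0; 0 0 0 0 0 -0.060 0"
}}

```text
clock: 9.05
tcp_pos: [0.5454, 0.0088, 0.0347]
orientation: [1.388, 1.082, -1.388]
contact_force: [-1.5, -4.7, 3.1]
grip_width: -0.0004
```

Run:
```python
from rel import *
show([])
cv2.imwrite('pics/w5.png',grab_frame('wrist'))
im=grab_frame('scene'); cv2.imwrite('pics/s5.png',cv2.resize(im[140:340,200:450],None,fx=3,fy=3,interpolation=cv2.INTER_CUBIC))
```

```text
t 9.05 tcp [0.5454 0.0088 0.0347] F [-1.45 -4.66  3.13] w -0.0004
tcp in layout [ 0.0014 -0.0212  0.0347]
tool axes in layout (cols)
 [[ 0.001  1.    -0.   ]
 [-0.    -0.    -1.   ]
 [-1.     0.001  0.   ]]
k 0 turn [-1.5709e+00  8.0000e-04 -6.0000e-04]
k 2 turn [ 1.5707e+00 -6.0000e-04 -8.0000e-04]
k 3 turn [-0.0001  0.0001 -0.0009]
```

View pics/w5.png

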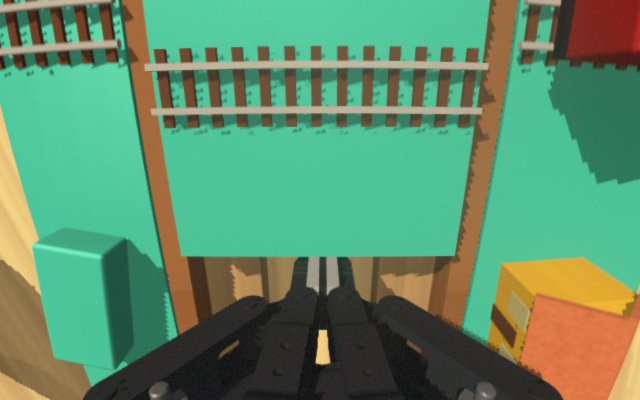

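View pics/s5.png

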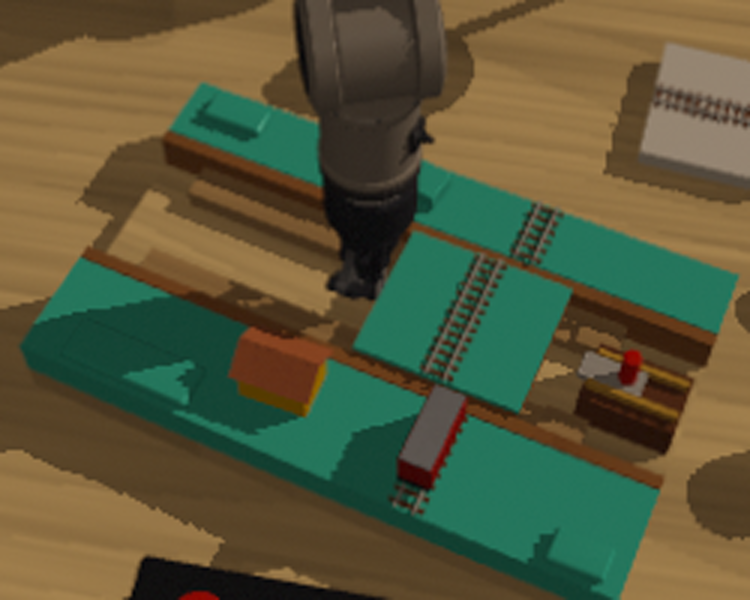

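The board slides straight. Its track is at rows 67–111 and the fixed track still lies ahead, at rows 5–48 on the left. I'll measure what remains.

Run:
```python
from rel import *
W=cam('wrist')
def tol(w):
    c,s=np.cos(p[2]),np.sin(p[2]); q=w-np.array([p[0],p[1],0]); return np.c_[c*q[:,0]+s*q[:,1],-s*q[:,0]+c*q[:,1],q[:,2]].round(4)
print('edge',tol(atz(W,[(182,256),(456,256)],.076)))
print('board rails',tol(atz(W,[(148,67),(155,111)],.0785)))
print('fixed rails',tol(atz(W,[(110,3),(115,46)],.0715)))
```

```text
edge [[-0.0649 -0.0094  0.076 ]
 [ 0.0651 -0.0093  0.076 ]]
board rails [[-0.0655  0.074   0.0785]
 [-0.0652  0.0574  0.0785]]
fixed rails [[-0.0815  0.099   0.0715]
 [-0.082   0.0831  0.0715]]
```

About 25 mm remain. I slow down.

Call:
{"method": "apply_moves", "body": {
  "series": "0 0 0 0 0 -0.004 0; 0 0 0 0 0 -0.008 0; 0 0 0 0 0 -0.011 0; 0 0 0 0 0 -0.014 0; 0 0 0 0 0 -0.016 0; 0 0 0 0 0 -0.018 0; 0 0 0 0 0 -0.020 0"
}}

```text
clock: 10.02
tcp_pos: [0.5502, 0.028, 0.0346]
orientation: [1.388, 1.082, -1.387]
contact_force: [-0.8, -3.1, -0.9]
grip_width: 0.0001
```

Call:
{"method": "apply_moves", "body": {
  "series": "0 0 0 0 0 -0.0015 0; 0 0 0 0 0 -0.003 0"
}}

```text
clock: 10.28
tcp_pos: [0.551, 0.031, 0.0346]
orientation: [1.389, 1.082, -1.387]
contact_force: [-0.2, 0.0, -0.6]
grip_width: 0.0001
```

Call:
{"method": "apply_moves", "body": {
  "series": "0 0 0 0 0 -0.0015 0; 0 0 0 0 0 -0.003 0"
}}

```text
clock: 10.52
tcp_pos: [0.5517, 0.0335, 0.0347]
orientation: [1.388, 1.082, -1.388]
contact_force: [-1.4, -3.6, 0.5]
grip_width: -0.0001
```

Run:
```python
from rel import *
show([])
cv2.imwrite('pics/w6.png',grab_frame('wrist'))
im=grab_frame('scene'); cv2.imwrite('pics/s6.png',cv2.resize(im[180:320,300:460],None,fx=4,fy=4,interpolation=cv2.INTER_CUBIC))
```

```text
t 10.525 tcp [0.5517 0.0335 0.0347] F [-1.39 -3.61  0.49] w -0.0001
tcp in layout [0.0015 0.0043 0.0347]
tool axes in layout (cols)
 [[ 0.001  1.    -0.   ]
 [-0.    -0.    -1.   ]
 [-1.     0.001  0.   ]]
k 0 turn [-1.571e+00  1.000e-03 -5.000e-04]
k 2 turn [ 1.5706e+00 -5.0000e-04 -1.0000e-03]
k 3 turn [-0.0002  0.0003 -0.001 ]
```

View pics/w6.png

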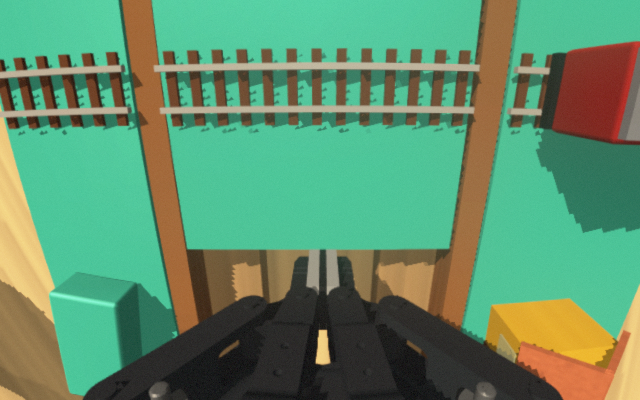

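View pics/s6.png

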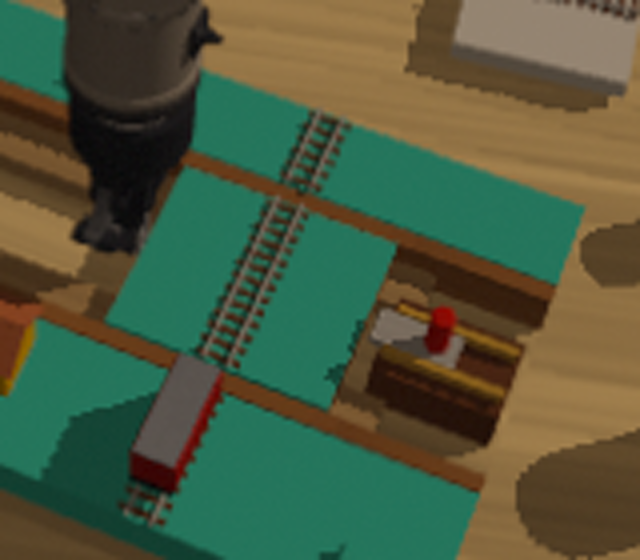

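The board has dropped: it looks narrower in the wrist view, and its rails at rows 68 and 110 line up with the fixed rails at rows 69 and 110 on both sides. I'll check with numbers.

Run:
```python
from rel import *
W=cam('wrist')
def tol(w):
    c,s=np.cos(p[2]),np.sin(p[2]); q=w-np.array([p[0],p[1],0]); return np.c_[c*q[:,0]+s*q[:,1],-s*q[:,0]+c*q[:,1],q[:,2]].round(4)
for z in (.069,.076):
  e=tol(atz(W,[(188,249),(450,249)],z)); print('edge',z,e.tolist(),'width',e[1,0]-e[0,0])
print('board rails',tol(atz(W,[(157,68),(162,110),(478,68),(474,110)],.0715)))
print('fixed rails',tol(atz(W,[(122,69),(128,110),(517,70),(513,111)],.0715)))
a=cv2.imread('pics/w6.png')[40:140,60:580]; cv2.imwrite('pics/w6c.png',cv2.resize(a,(790,304),interpolation=cv2.INTER_CUBIC)) if 0 else None
l=cv2.imread('pics/w6.png')[50:130,90:220]; r=cv2.imread('pics/w6.png')[50:130,430:560]
cv2.imwrite('pics/w6c.png',cv2.resize(np.hstack([l,r]),None,fx=3,fy=3,interpolation=cv2.INTER_CUBIC))
```

```text
edge 0.069 [[-0.0647, 0.0151, 0.069], [0.0652, 0.015, 0.069]] width 0.1299
edge 0.076 [[-0.0612, 0.0189, 0.076], [0.0619, 0.0188, 0.076]] width 0.12309999999999999
board rails [[-0.0652  0.0986  0.0715]
 [-0.0655  0.0819  0.0715]
 [ 0.0652  0.0983  0.0715]
 [ 0.0658  0.0817  0.0715]]
fixed rails [[-0.0802  0.0987  0.0715]
 [-0.0805  0.0822  0.0715]
 [ 0.0818  0.098   0.0715]
 [ 0.083   0.0816  0.0715]]
```

View pics/w6c.png

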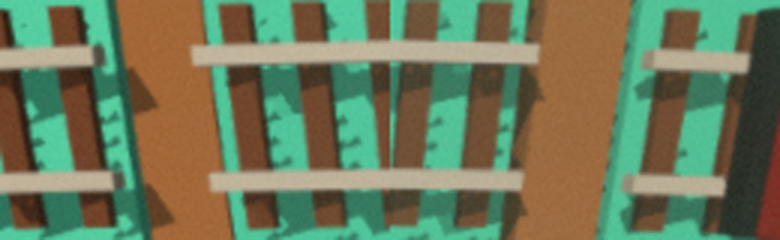

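Seated: the edge width is 129.9 mm at z = 69 mm, as it should be, and the rails line up within 0.5 mm. I back off and lift.

Call:
{"method": "apply_moves", "body": {
  "series": "0 0 0 0 0 0.008 0; 0 0 0 0 0 0.020 0; 0 0 0 -0.02 0 0.025 0; 0 0 0 -0.06 0 0.025 0; 0 0 0 -0.10 0 0.025 0; 0 0 0 -0.14 0 0.025 0; 0 0 0 -0.16 0 -0.01 0; 0 0 0 -0.16 0 -0.05 0; 0 0 0 -0.16 0 -0.09 0; 0 0 0 -0.16 0 -0.11 0; 0 0 0 -0.16 0 -0.11 0"
}}

```text
clock: 12.0
tcp_pos: [0.5782, 0.141, 0.1944]
orientation: [1.387, 1.083, -1.386]
contact_force: [0.9, -0.5, 0.4]
grip_width: -0.0004
```

Run:
```python
from rel import *
show([(0,.26,.17),(0,.26,.062)])
cv2.imwrite('pics/w7.png',grab_frame('wrist'))
```

```text
t 12.0 tcp [0.5782 0.141  0.1944] F [ 0.93 -0.49  0.42] w -0.0004
tcp in layout [0.001  0.1151 0.1944]
tool axes in layout (cols)
 [[ 0.001  1.     0.002]
 [ 0.     0.002 -1.   ]
 [-1.     0.001 -0.   ]]
k 0 turn [-1.569e+00  3.000e-04 -5.000e-04]
k 2 turn [ 1.5726e+00 -5.0000e-04 -3.0000e-04]
k 3 turn [ 0.0018 -0.0002 -0.0005]
layout (0, 0.26, 0.17) world [0.6125 0.2818 0.17  ] shift tool [ 0.0245 -0.0008 -0.1449]
layout (0, 0.26, 0.062) world [0.6125 0.2818 0.062 ] shift tool [ 0.1325 -0.0008 -0.1449]
```

View pics/w7.png

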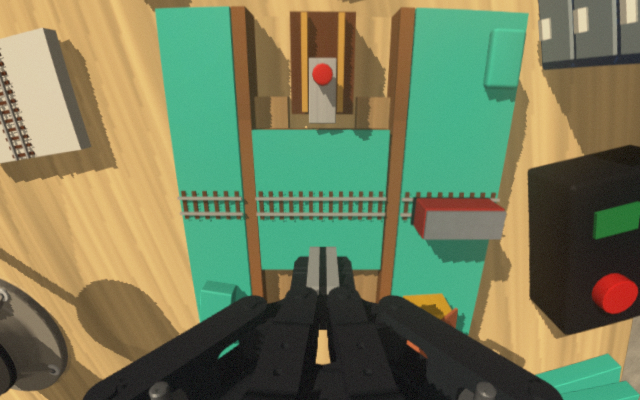

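The board stays seated and its track is in line. The knob top is at (322,74) on the grey blade, with the block between the brass cheeks at cols 292–355.

Run:
```python
from rel import *
W=cam('wrist')
def tol(w):
    c,s=np.cos(p[2]),np.sin(p[2]); q=w-np.array([p[0],p[1],0]); return np.c_[c*q[:,0]+s*q[:,1],-s*q[:,0]+c*q[:,1],q[:,2]].round(4)
print('knob top',tol(atz(W,[(322.5,74)],.1155)))
print('blade front',tol(atz(W,[(309,122),(335,122)],.074)))
print('cheeks inner/outer',tol(atz(W,[(301,60),(309,60),(337,60),(346,60)],.080)))
print('block end',tol(atz(W,[(291,11),(356,12)],.0715)))
print('board rails/fixed',tol(atz(W,[(257,199),(257,215),(242,199),(242,215)],.0715)))
```

```text
knob top [[0.0021 0.2098 0.1155]]
blade front [[-0.0103  0.1706  0.074 ]
 [ 0.0134  0.1706  0.074 ]]
cheeks inner/outer [[-0.0161  0.2229  0.08  ]
 [-0.0094  0.2229  0.08  ]
 [ 0.0144  0.2229  0.08  ]
 [ 0.022   0.2229  0.08  ]]
block end [[-0.0244  0.2627  0.0715]
 [ 0.0303  0.2618  0.0715]]
board rails/fixed [[-0.0635  0.0953  0.0715]
 [-0.0648  0.0781  0.0715]
 [-0.0786  0.0953  0.0715]
 [-0.0801  0.0781  0.0715]]
```

Call:
{"method": "apply_moves", "body": {
  "series": "0 0 0 0 0 -0.03 0; 0 0 0 0 0.001 -0.07 0; 0 0 0 0 0.001 -0.11 0; 0 0 0 0 0.001 -0.14 0; 0 0 0 0.02 0.001 -0.143 0; 0 0 0 0.05 0.001 -0.143 0; 0 0 0 0.08 0.001 -0.143 0; 0 0 0 0.10 0.001 -0.143 0; 0 0 0 0.10 0.001 -0.143 0"
}}

```text
clock: 13.18
tcp_pos: [0.6134, 0.2762, 0.0926]
orientation: [1.386, 1.081, -1.392]
contact_force: [-0.8, 0.1, 0.6]
grip_width: 0.0002
```

Run:
```python
from rel import *
show([(0.002,.255,.066)])
o,R=Rt()
cv2.imwrite('pics/w8.png',grab_frame('wrist'))
for n in ('scene','side'):
    c=cam(n); im=grab_frame(n)
    u=proj(c,[o['tcp_pos']+R@np.array([-.024,0,0])]); x,y=np.int32(u[0]); x0,y0=x-50,y-40
    cv2.imwrite(f'pics/k8_{n}.png',cv2.resize(im[y0:y0+80,x0:x0+100],None,fx=6,fy=6,interpolation=cv2.INTER_CUBIC))
```

```text
t 13.175 tcp [0.6134 0.2762 0.0926] F [-0.83  0.05  0.64] w 0.0002
tcp in layout [0.0022 0.2548 0.0926]
tool axes in layout (cols)
 [[-0.001  1.    -0.002]
 [-0.003 -0.002 -1.   ]
 [-1.    -0.001  0.003]]
k 0 turn [-1.5725e+00  1.5000e-03  3.8000e-03]
k 2 turn [ 1.5691e+00  3.8000e-03 -1.5000e-03]
k 3 turn [-0.0017  0.0034  0.0015]
layout (0.002, 0.255, 0.066) world [0.6132 0.2765 0.066 ] shift tool [ 0.0266 -0.0002 -0.0003]
```

View pics/k8_scene.png

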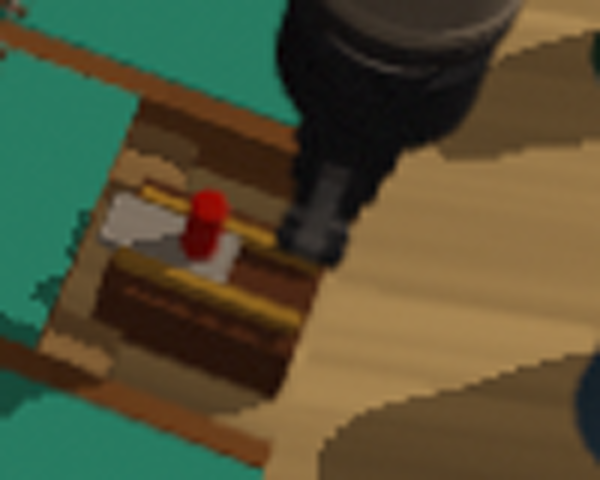

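View pics/k8_side.png

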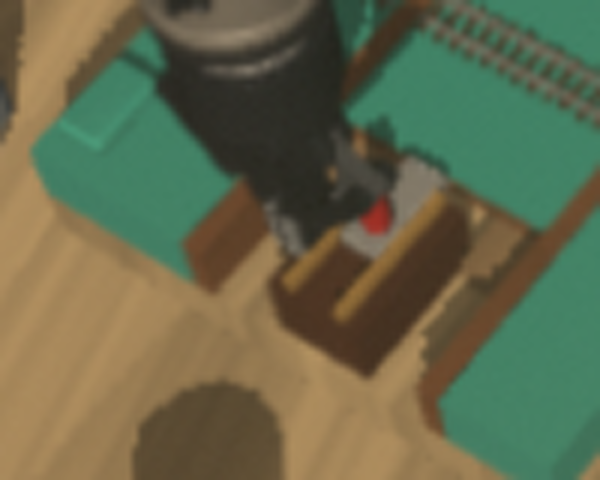

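The finger stands on the knob's +y side, above the block, with both clear of it. I lower it 25 mm and then push towards -y (tool +z).

Call:
{"method": "apply_moves", "body": {
  "series": "0 0 0 0.010 0 0 0; 0 0 0 0.020 0 0 0; 0 0 0 0.025 0 0 0; 0 0 0 0.025 0 0.006 0; 0 0 0 0.025 0 0.012 0; 0 0 0 0.025 0 0.017 0; 0 0 0 0.025 0 0.021 0; 0 0 0 0.025 0 0.025 0; 0 0 0 0.025 0 0.029 0; 0 0 0 0.025 0 0.033 0; 0 0 0 0.025 0 0.037 0"
}}

```text
clock: 14.7
tcp_pos: [0.6054, 0.2432, 0.0699]
orientation: [1.389, 1.082, -1.386]
contact_force: [0.5, 1.8, 0.1]
grip_width: 0.0001
```

Call:
{"method": "apply_moves", "body": {
  "series": "0 0 0 0 0 0.003 0; 0 0 0 0 0 0.006 0; 0 0 0 0 0 0.009 0"
}}

```text
clock: 15.08
tcp_pos: [0.6031, 0.2342, 0.0698]
orientation: [1.389, 1.082, -1.387]
contact_force: [1.2, 2.3, 0.7]
grip_width: 0.0001
```

Run:
```python
from rel import *
show([])
cv2.imwrite('pics/w9.png',grab_frame('wrist'))
o,R=Rt()
c=cam('scene'); im=grab_frame('scene')
u=proj(c,[o['tcp_pos']+R@np.array([-.024,0,0])]); x,y=np.int32(u[0]); x0,y0=x-50,y-40
cv2.imwrite('pics/k9.png',cv2.resize(im[y0:y0+80,x0:x0+100],None,fx=6,fy=6,interpolation=cv2.INTER_CUBIC))
```

```text
t 15.075 tcp [0.6031 0.2342 0.0698] F [1.15 2.33 0.67] w 0.0001
tcp in layout [0.0025 0.2115 0.0698]
tool axes in layout (cols)
 [[ 0.001  1.     0.   ]
 [ 0.     0.    -1.   ]
 [-1.     0.001 -0.   ]]
k 0 turn [-1.5708e+00  7.0000e-04 -1.0000e-03]
k 2 turn [ 1.5708e+00 -1.0000e-03 -7.0000e-04]
k 3 turn [ 0.     -0.0002 -0.0011]
```

View pics/k9.png

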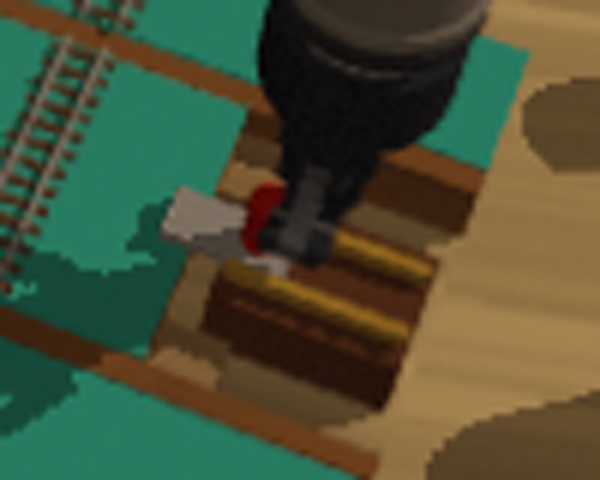

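View pics/w9.png

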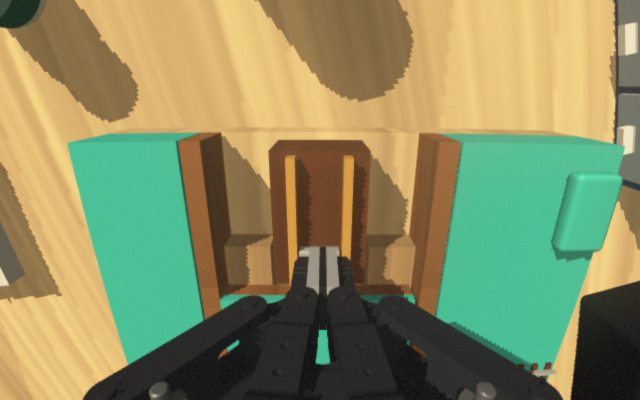

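The fingertip bears on the knob with 2.6 N and the blade is already passing over the board's edge. About 14 mm to go.

Call:
{"method": "apply_moves", "body": {
  "series": "0 0 0 0 0 0.003 0; 0 0 0 0 0 0.006 0; 0 0 0 0 0 0.008 0; 0 0 0 0 0 0.010 0"
}}

```text
clock: 15.68
tcp_pos: [0.6015, 0.2279, 0.07]
orientation: [1.393, 1.085, -1.382]
contact_force: [5.4, 11.0, -6.3]
grip_width: -0.0003
```

Call:
{"method": "apply_moves", "body": {
  "series": "0 0 0 0 0 0.0015 0; 0 0 0 0 0 0.003 0"
}}

```text
clock: 15.92
tcp_pos: [0.6014, 0.2278, 0.0702]
orientation: [1.396, 1.088, -1.377]
contact_force: [7.9, 16.4, -10.2]
grip_width: 0.0
```

Call:
{"method": "apply_moves", "body": {
  "series": "0 0 0 0 0 0.0010 0; 0 0 0 0 0 0.002 0"
}}

```text
clock: 16.18
tcp_pos: [0.6014, 0.2278, 0.0703]
orientation: [1.397, 1.09, -1.375]
contact_force: [10.2, 20.2, -13.3]
grip_width: -0.0002
```

The bolt has come up against something firm. I back off and check how far it went.

Call:
{"method": "apply_moves", "body": {
  "series": "0 0 0 0 0 -0.006 0; 0 0 0 0 0 -0.016 0; 0 0 0 0 0 -0.030 0; 0 0 0 -0.02 0 -0.040 0; 0 0 0 -0.05 0 -0.045 0; 0 0 0 -0.09 0 -0.045 0; 0 0 0 -0.125 0 -0.03 0; 0 0 0 -0.125 0 0.01 0; 0 0 0 -0.125 0 0.05 0; 0 0 0 -0.125 0 0.09 0; 0 0 0 -0.125 0 0.10 0; 0 0 0 -0.125 0 0.10 0"
}}

```text
clock: 17.68
tcp_pos: [0.575, 0.1226, 0.1948]
orientation: [1.389, 1.081, -1.388]
contact_force: [-0.0, 1.6, 1.1]
grip_width: -0.0001
```

Run:
```python
from rel import *
show([])
im=grab_frame('wrist');cv2.imwrite('pics/w10.png',im)
cv2.imwrite('pics/w10c.png',cv2.resize(im[0:200,220:420],None,fx=3,fy=3,interpolation=cv2.INTER_CUBIC))
```

```text
t 17.675 tcp [0.575  0.1226 0.1948] F [-0.02  1.61  1.12] w -0.0001
tcp in layout [0.0024 0.0965 0.1948]
tool axes in layout (cols)
 [[ 0.001  1.    -0.001]
 [ 0.    -0.001 -1.   ]
 [-1.     0.001 -0.   ]]
k 0 turn [-1.5717e+00  8.0000e-04 -9.0000e-04]
k 2 turn [ 1.5699e+00 -9.0000e-04 -8.0000e-04]
k 3 turn [-0.0009 -0.     -0.0011]
```

View pics/w10.png

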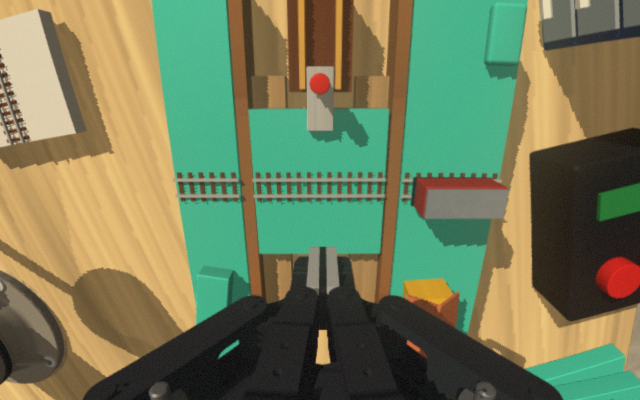

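View pics/w10c.png

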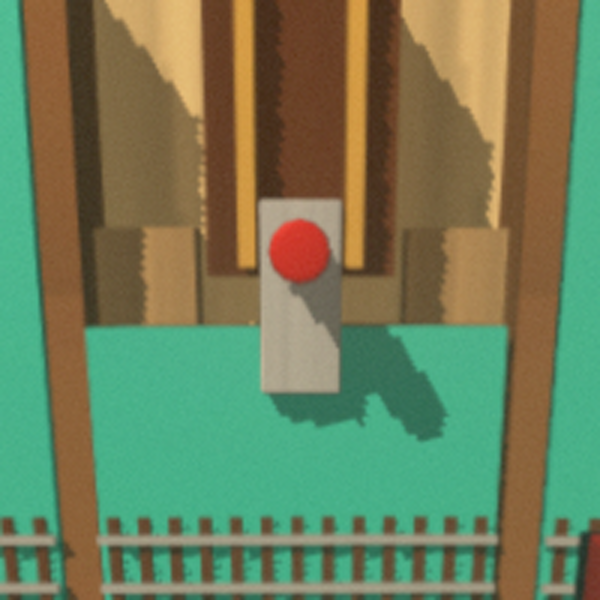

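Run:
```python
from rel import *
W=cam('wrist')
def tol(w):
    c,s=np.cos(p[2]),np.sin(p[2]); q=w-np.array([p[0],p[1],0]); return np.c_[c*q[:,0]+s*q[:,1],-s*q[:,0]+c*q[:,1],q[:,2]].round(4)
g=lambda a:np.array(a)/3.+[220,0]-.34
print('knob top',tol(atz(W,g([(300,250)]),.1155)))
print('blade front',tol(atz(W,g([(300,391)]),.074)),'blade back',tol(atz(W,g([(300,199)]),.074)))
print('board +y edge',tol(atz(W,g([(86,325),(507,325)]),.069)))
print('board rails/fixed',tol(atz(W,g([(105,540),(105,588),(50,540),(50,588)]),.0715)))
im=grab_frame('scene'); cv2.imwrite('pics/s10.png',cv2.resize(im[150:350,200:460],None,fx=3,fy=3,interpolation=cv2.INTER_CUBIC))
im=grab_frame('side'); cv2.imwrite('pics/d10.png',cv2.resize(im[110:360,190:400],None,fx=2.4,fy=2.4,interpolation=cv2.INTER_CUBIC))
```

```text
knob top [[0.0006 0.1879 0.1155]]
blade front [[1.000e-04 1.479e-01 7.400e-02]] blade back [[0.0003 0.2032 0.074 ]]
board +y edge [[-0.0656  0.1676  0.069 ]
 [ 0.0637  0.1675  0.069 ]]
board rails/fixed [[-0.0638  0.0997  0.0715]
 [-0.0649  0.0832  0.0715]
 [-0.0819  0.0998  0.0715]
 [-0.0834  0.0832  0.0715]]
```

View pics/s10.png

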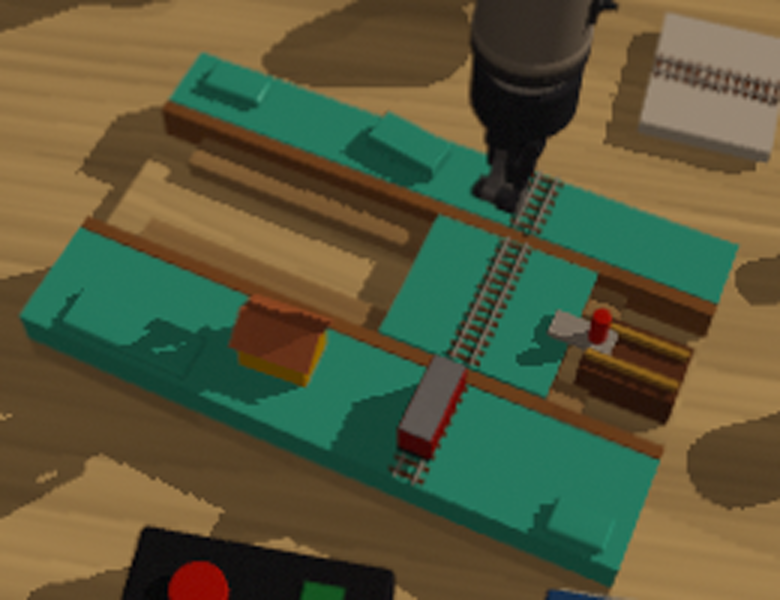

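View pics/d10.png

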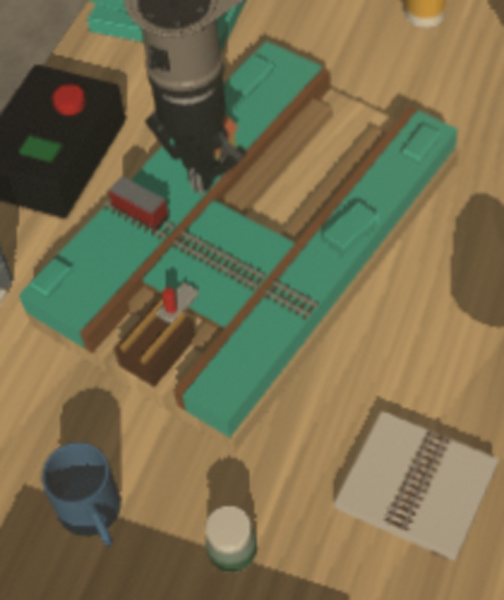

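Everything agrees. The blade overlaps the board by 19.6 mm (19 mm is fully across) and the knob gives a joint value of about 0.0316 m. The track is in line within 0.2 mm, the bystanders look unmoved, and the tool is clear above. Handing in.

```bash
python3 -c "
from bench import *
print(hand_in())"
```

```text
the job is handed in; nothing more can be done
None
```

The board is seated in its notches and the bolt is fully across it. I handed the job in at about 18 s of the 45 s allowed; no verdict was given.

- **Board:** I pushed it about 195 mm along the rails with the closed fingertip, at about 5 N in the readings. It dropped into its notches, and its top measured 129.9 mm wide at deck height against the true 130 mm. Its rails line up with the fixed track within 0.5 mm.
- **Bolt:** I pushed the knob from its +y side at 2–3 N until it stopped. I leaned on that stop up to roughly 26 N before backing off. The blade overlaps the board by 19.6 mm (19 mm is full travel), and the knob's position puts the bolt at about 31.6 mm of its 32 mm.
- **Bystanders and tool:** In the last pictures the wagon, house, offcut, paint and mug look unmoved, and the glue bottle is only partly in view. The tool was clear of everything.

**One disagreement:** the real fingertip measured about 24 mm short of the reported TCP. Because of that, my first pass went 5 mm over the board without touching it. I triangulated the tip from the cameras, lowered the tool by 22 mm and repeated the push. The layout fit also varied by 2–3 mm between views, so the final checks compare the board and knob with nearby fixed parts.

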